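# Offer up the matching hinge leaf and hold its knuckle in line

### The arm

A 7-joint arm with a two-finger parallel gripper is mounted at the origin on the work surface. World frame = base frame: x ahead of the robot, y to its left, z up, the work surface at z = 0. Lengths are in m, angles in degrees, forces in N, time in s.
With the tool pointing down it reaches from about 0.425 to 0.875 m from the base axis. Payload 4.7 kg.
Tool frame: the origin (TCP) lies between the finger pads; the fingertips stand env.tip_reach ahead of it and the grasp point (between the pads) lies 6 mm ahead of it (env.tip_reach is the distance from the TCP to the fingertips, in m); z points along the fingers, y is the line along which they close (so a half turn about z gives the same grasp; the last joint's range is limited). The gripper opens to 87 mm and grips with 3 to 60 N. Pads are 19 mm wide; open, the fingers measure 117 mm over their backs; the gripper's body (75 mm by 190 mm) begins 51 mm behind the grasp point.
Start: joints at [64.463, 18.392, -4.016, 83.108, 1.295, 78.541, -3.26], TCP at [0.288, -0.583, 0.217] pointing down, gripper open.
Joint ranges: [-163.93, 163.93], [-17.29, 119.83], [-79.2, 71.16], [3.27, 140.29], [-89.18, 269.18], [5.43, 117.66], [-154.24, 154.24]. Speed limits (degrees/s): [147.25, 147.25, 180, 180, 180, 180, 180].

### API

Orientations are given as [roll, pitch, yaw] about the fixed x, y, z axes, in that order (R = Rz(yaw) Ry(pitch) Rx(roll)).
In Python, from cell import env gives the robot as it stands.
- The arm moves only by the tool jog_arm, never from a script. Its argument "targets" is a list that holds one entry, the list of rows, each a list of 7 numbers: the closure, from -1 (fully open) to 1 (shut), then the shift along the tool's x, y, z in m, then the turn, a rotation vector about the tool's x, y, z in degrees. A call has 1 to 10 rows; each row shifts and turns the commanded pose from where the row before left it, along the tool's axes as they then stand; what a row does not reach is not made up. A row lasts 1/12 s, in which the tool goes at most 41.7 mm and 7.16 degrees, less where a joint would pass 70% of its speed; a pose out of reach is approached as far as the arm can. A call is refused whole if a number of a shift passes 0.0417 or a number of a turn 7.16, either way. A call with a gripper value outside its range is refused whole. The fingers move at their own pace and stop on an object; "force" is the grip in N (left out, the last holds). Time passes only in rows, so rows that do not move let the fingers close. It gives the time, the measured TCP pose, the force, the opening and the grip force at its end, in the units of the state.
- env.sense(): the state, without advancing time (a new reading comes with each control period).
- env.camera(name): name is "side" or "top"; returns the picture (384x512x3 uint8, red, green, blue); there is no depth.
- env.calibration(name): a dict with "intrinsics" (3x3 intrinsics, pixels), "T" (4x4, takes a point from camera to world coordinates). Camera axes: x right, y up, looking along -z (the intrinsics and any distortion apply to the point x, -y, -z); pixel columns grow to the right and rows downward; lengths in m; the calibration is good to about 2 mm. A picture is of the moment at which its call begins. calibration takes no time and is no camera call.
- env.finish_job(): hands the job in; it is judged then, once.
The state is a dict: "time_s": time; "qpos": joint angles; "joint_velocities": joint speeds; "effort": joint torques, N m; "position": TCP position; "tool_rot": TCP orientation; "wrist_force": force on the tool from outside, world axes, zero at the start; "ft_torque": the same for the moment, N m; "width": finger opening in m; "grasp_force": force on a finger pad.
Only numpy, scipy, OpenCV 4.12 (cv2) and the standard library are available. Lean on these libraries where they do the work, as an engineer would, in place of code of your own. Each camera call takes 0.05 s, during which the arm holds its last target. There are 200 camera calls.

### The job

Three loose steel hinge leaves lie on the bench of this cooker-spares store: pick the one whose single middle knuckle fits between the two knuckles of the hinge leaf fixed on top of the blue jamb block. Gently bring its knuckle into that gap, with its plate level and reaching away from the block, so that the three holes line up well enough for the brass pin to be pushed through, and finish while holding it there still in the gripper, not leaning or resting on the block. Leave the other leaves, the pin and the rest of the bench alone.

Things in the scene. Friction and masses are not known exactly. Their poses are not given: they have to be found in the camera images.
- leaf_middle: the leaf wanted: loose, steel, 0.2 to 0.4 kg, lying flat. Plate 56 wide (y), 10 thick, from x = -35 to +28 mm, then a neck 30 wide to one tubular knuckle, 24 mm diameter, 30 long, out to x = +57. Origin: on the underside (flush throughout); y along the knuckle, z up. Balances 10 mm from the origin towards the knuckle, which starts away from the robot (yaw within 0.45 rad).
- leaf_bore (a point): centre of the 14 mm through hole in the wanted leaf's knuckle, at (45, 0, 12) mm in the leaf's frame; same axes as the leaf, y along the hole
- leaf_double: a wrong leaf: same plate, but two knuckles, each 14 mm long, at the two corners of its +x end; origin and axes as for the wanted leaf
- leaf_wide: a wrong leaf: same plate, but one knuckle 56 mm long across its whole +x end, too long for the gap; origin and axes as for the wanted leaf
- jamb: blue jamb block fixed to the bench, 80 (x) x 100 (y) mm, top at z = 100; wood foot 12 high juts out at sides and rear. Origin: bench level under the block; -x faces the robot (yaw within 0.35 rad). A steel leaf lies on top; its two knuckles (24 mm diameter, 13 long) jut from the -x top edge, gap 38 mm. In front of and under the gap is open; the block's face is 16 mm behind the hole axis.
- jamb_bore (a point): the point midway between the two fixed knuckles on the axis of their 14 mm holes, at (-56, 0, 112) mm in the jamb's frame; same axes as the jamb, y along the holes. The wanted leaf's hole centre belongs here, its x axis along the jamb's x axis.
- pin: brass hinge pin standing on its head, 64 mm tall, 8 mm diameter, head 22 mm; origin at its foot; leave alone
- cap_grey: grey aluminium burner cap, 84 mm diameter, 19 mm tall; origin under its centre; leave alone
- cap_brass: brass burner cap, 68 mm diameter, 19 mm tall; origin under its centre; leave alone
- cap_black: dark steel burner cap, 100 mm diameter, 19 mm tall; origin under its centre; leave alone
- driver: screwdriver lying on the bench, handle to its -x; leave alone
- jar: glass jar with a red lid, 64 mm diameter, 65 mm tall; origin under its centre; leave alone
Things that resemble listed ones, but are neither listed nor needed, are in the scene too. Leave any pink look-alike of the leaf_middle alone. There is more than one size of the jamb; the one meant has the size given above.

How it is judged (in metres and radians):
On the way:
1. the wanted leaf is lifted in the gripper clear of the bench (height (world z) of leaf_middle above 0.03 m and contact force between leaf_middle and the fingers above 1 N), for 0.2 s.
At the end, for the whole second after the job is handed in: The leaf is held still in the fingers, under 2 N on the jamb; its hole centre within 4 mm of the fixed axis fore-and-aft and in height, 6 mm along it (8 mm pin, 14 mm holes); axes within 0.12 rad, plate within 0.2 rad of level and reaching away from the block (x of leaf_bore in the frame of jamb_bore between -0.004 and 0.004 m and z of leaf_bore in the frame of jamb_bore between -0.004 and 0.004 m and y of leaf_bore in the frame of jamb_bore between -0.006 and 0.006 m and angle between the y axis of leaf_middle and the y axis of jamb, either way round below 0.12 rad and angle between leaf_middle's own z axis and vertical below 0.2 rad and x of leaf_middle in the frame of jamb_bore below -0.03 m and contact force between leaf_middle and the fingers above 1 N and contact force between leaf_middle and jamb below 2 N and linear speed of leaf_middle below 0.02 m/s); the arm keeps its last pose, push and grip.
It fails at once if a wrong leaf moved more than 30 mm (distance of any of leaf_double, leaf_wide from where it was at the start of the episode above 0.03 m).
It fails at once if the pin or another bystander moved more than 30 mm (distance of any of pin, cap_grey, cap_brass, cap_black, driver, jar from where it was at the start of the episode above 0.03 m).
It fails at once if the leaf forced hard (over 40 N) against the jamb block (contact force between leaf_middle and jamb above 40 N).
It also fails if it takes over 38 s, if anything falls off the work surface, if the arm or the gripper's body presses on something with over 40 N, if the wrist force passes 120 N, or if a joint passes its speed limit or range.

## Working session

There is one attempt and no reset: what is moved stays moved. The work goes in short steps, Python scripts to look and compute and a tool call to move; the robot and the scene stay as the last step left them, time stands still between calls to the robot, and variables do not carry over. Pictures are saved under pics/ and viewed, at most 10 in all, crops included, and the job is handed in when it is done.

Besides the shell and the picture viewer there is one more tool, called by a JSON object that holds its "method" and its "body". jog_arm: Moves the arm, as the interface text tells. Its arguments: {"type":"object","properties":{"targets":{"type":"array","items":{"type":"array","items":{"type":"array","items":{"type":"number"}}}},"force":{"type":"number"}},"required":["targets"]}

```bash
mkdir -p pics; ls
python3 - <<'E'
from cell import env
import cv2, numpy as np
for n in("top","side"):
    im=env.camera(n); cv2.imwrite(f"pics/{n}0.png",im[:,:,::-1])
    c=env.calibration(n); print(n,{k:np.round(v,4).tolist() if not isinstance(v,str) else v for k,v in c.items()})
print(env.sense(), env.tip_reach)
E
```

```text
pics
top {'intrinsics': [[406.8377, 0.0, 264.938], [0.0, 406.8377, 191.71], [0.0, 0.0, 1.0]], 'T': [[-0.0007, 0.9977, -0.0674, 0.4652], [-1.0, -0.0009, -0.0022, 0.0067], [-0.0023, 0.0674, 0.9977, 1.1347], [0.0, 0.0, 0.0, 1.0]]}
side {'intrinsics': [[426.3621, 0.0, 258.9956], [0.0, 426.3621, 189.5339], [0.0, 0.0, 1.0]], 'T': [[-0.8529, 0.2395, -0.4639, -0.0132], [-0.5216, -0.4294, 0.7373, 0.881], [-0.0227, 0.8708, 0.4912, 0.6681], [0.0, 0.0, 0.0, 1.0]]}
{'time_s': 0.1, 'qpos': array([64.46387283, 18.43317698, -4.01547757, 83.16743056,  1.29484528,
       78.54024587, -3.26254031]), 'joint_velocities': array([-0.00343429, -0.06697782,  0.0472795 , -0.23626869,  0.04277218,
        0.02764425,  0.00919922]), 'effort': array([-3.04339537e-04, -4.92572987e+01, -4.05975413e-01, -3.13398635e+01,
       -6.43715705e-02,  3.95003858e-02,  1.04766518e-04]), 'position': array([ 0.28817949, -0.58207255,  0.21629363]), 'tool_rot': array([-1.79904368e+02,  5.29460683e-03,  2.63430930e+01]), 'wrist_force': array([ 0.25951721,  0.13986836, -0.54903624]), 'ft_torque': array([-0.01457209,  0.01818071,  0.02613076]), 'grasp_force': 0.0, 'width': 0.08734085902494014} 0.025
```

View pics/top0.png

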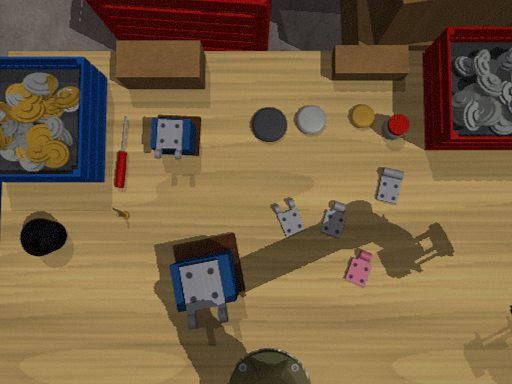

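View pics/side0.png

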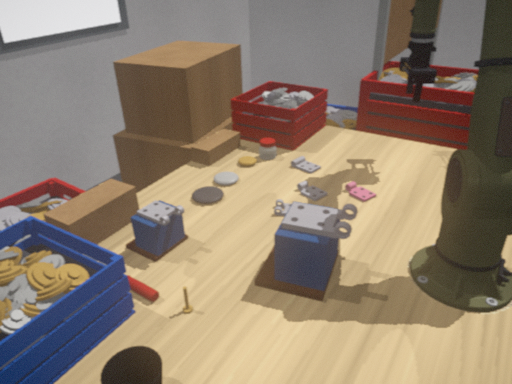

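The top view shows two jambs, at (205,285) and (173,135). The small one fits 80x100 mm (about 40 px wide). Leaves: (289,217) double, (334,220) probably the middle one, (390,186) probably the wide one, and a pink look-alike at (360,268). I'll zoom in on these.

Run:
```python
import cv2, numpy as np
t=cv2.imread("pics/top0.png")
a=cv2.resize(t[165:255,270:410],(780,501),interpolation=cv2.INTER_CUBIC)
a=cv2.resize(t[170:240,310:380],(400,400),interpolation=cv2.INTER_CUBIC)
b=cv2.resize(t[100:170,138:208],(400,400),interpolation=cv2.INTER_CUBIC)
cv2.imwrite("pics/z0.png",np.hstack([np.clip(a*1.5,0,255).astype('uint8'),b]))
```

```text
(no output)
```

View pics/z0.png

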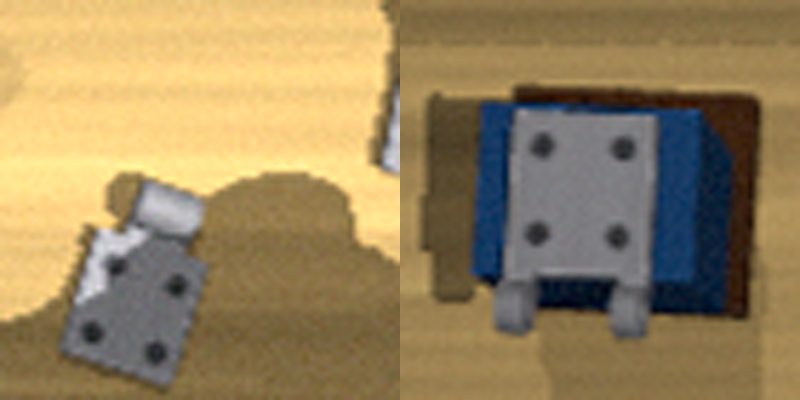

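The left crop confirms the middle leaf: one narrow knuckle at about (339,207) in the full image. The right crop shows the jamb, with knuckles at about (228,153)/(248,154). Now to measure both.

```bash
cat > h.py <<'E'
from cell import env
import cv2, numpy as np
def cast(n,uv,z):
    c=env.calibration(n);K=c["intrinsics"];T=c["T"]
    uv=np.atleast_2d(np.asarray(uv,float))
    d=np.c_[(uv-K[:2,2])/[K[0,0],K[1,1]],np.ones(len(uv))]*[1,-1,-1]
    d=d@T[:3,:3].T;o=T[:3,3]
    return (o+d*((z-o[2])/d[:,2])[:,None])[:,:2]
def proj(n,P):
    c=env.calibration(n);K=c["intrinsics"];T=c["T"]
    p=(np.atleast_2d(P)-T[:3,3])@T[:3,:3]*[1,-1,-1]
    p=p@K.T; return p[:,:2]/p[:,2:]
def steel(im,u0,u1,v0,v1,smax=60,vmin=40):
    h=cv2.cvtColor(im,cv2.COLOR_RGB2HSV)
    m=((h[...,1]<smax)&(h[...,2]>vmin)).astype('uint8')
    k=np.zeros_like(m);k[v0:v1,u0:u1]=m[v0:v1,u0:u1]
    n,l,s,_=cv2.connectedComponentsWithStats(k)
    return (l==1+np.argmax(s[1:,4])).astype('uint8')
E
python3 - <<'E'
from h import *
im=cv2.imread("pics/top0.png")[:,:,::-1].copy()
vis=[]
for nm,(u0,u1,v0,v1),z in(("leaf",(318,350,198,240),.010),("jamb",(138,208,100,170),.110)):
    m=steel(im,u0,u1,v0,v1)
    vis.append(cv2.resize(np.where(m[...,None]>0,im,im//4)[v0:v1,u0:u1,::-1],(400,400),interpolation=cv2.INTER_NEAREST))
    cs,_=cv2.findContours(m,0,1)
    p=cs[0][:,0].astype(float); w=cast("top",p,z)
    r=cv2.minAreaRect((w*1000).astype('float32')); print(nm,m.sum(),r)
    print(np.round(cv2.boxPoints(r)))
cv2.imwrite("pics/m0.png",np.hstack(vis))
# clicked corners from zoom
L=np.array([[62,352],[170,388],[207,262],[95,228]])/5.714+[310-.4,170-.4]
w=cast("top",L,.010);print("leafcorners",w.round(4))
J=np.array([[515,108],[657,115],[650,282],[505,275]])/5.714-[70,0]+[138-.4,100-.4]
w=cast("top",J,.110);print("jambplate",w.round(4))
Kn=np.array([[515,305],[629,310]])/5.714-[70,0]+[138-.4,100-.4]
print("knuckles ctr z112",cast("top",Kn,.112).round(4))
# blue block top corners
B=np.array([[481,102],[700,110],[695,282],[472,275]])/5.714-[70,0]+[138-.4,100-.4]
print("block",cast("top",B,.100).round(4))
E
```

```text
leaf 573 ((467.7351379394531, -182.3884735107422), (57.31593704223633, 91.5966796875), 72.53553771972656)
[[ 415. -196.]
 [ 503. -223.]
 [ 520. -169.]
 [ 433. -141.]]
jamb 884 ((670.9522094726562, 254.84649658203125), (69.42604064941406, 98.96263122558594), 87.1936264038086)
[[620. 223.]
 [719. 218.]
 [722. 287.]
 [623. 292.]]
leafcorners [[ 0.4321 -0.1435]
 [ 0.4148 -0.1952]
 [ 0.4753 -0.2139]
 [ 0.4918 -0.16  ]]
jambplate [[0.7223 0.283 ]
 [0.719  0.2193]
 [0.6436 0.2215]
 [0.6468 0.2861]]
knuckles ctr z112 [[0.633  0.2809]
 [0.6307 0.2302]]
block [[0.7276 0.3011]
 [0.7238 0.202 ]
 [0.6453 0.2034]
 [0.6486 0.3037]]
```

View pics/m0.png

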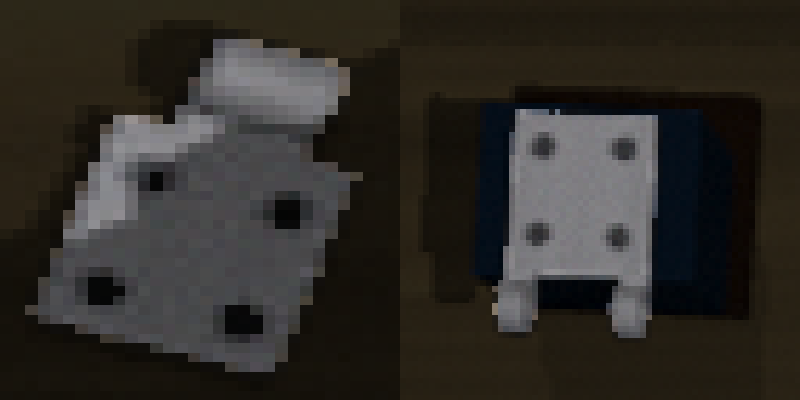

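The masks are clean and the sizes match. The leaf origin is about (0.457,-0.180) with yaw -17.2°. The jamb bore is about (0.632,0.255) with yaw about -2.2°; the knuckle spacing measured 50.7 mm against 51. First move: turn the tool 43.4° about tool z, then go above the leaf.

{"method": "jog_arm", "body": {"targets": [[[-1,0,0,0,0,0,6.2],[-1,0,0,0,0,0,6.2],[-1,0,0,0,0,0,6.2],[-1,0,0,0,0,0,6.2],[-1,0,0,0,0,0,6.2],[-1,0,0,0,0,0,6.2],[-1,0,0,0,0,0,6.2],[-1,0,0,0,0,0,0],[-1,0,0,0,0,0,0]]], "force": 30}}

```text
time_s: 0.85
position: [0.2884, -0.5822, 0.2168]
tool_rot: [-180.0, 0.0, -16.9]
wrist_force: [0.3, -0.4, 0.1]
width: 0.0866
grasp_force: 0.0
```

{"method": "jog_arm", "body": {"targets": [[[-1,0.005,-0.036,0,0,0,0],[-1,0.005,-0.036,0,0,0,0],[-1,0.005,-0.036,0,0,0,0],[-1,0.005,-0.036,0,0,0,0],[-1,0.005,-0.036,0,0,0,0],[-1,0.005,-0.036,0,0,0,0],[-1,0.005,-0.036,0,0,0,0],[-1,0.005,-0.036,0,0,0,0],[-1,0.005,-0.036,0,0,0,0],[-1,0.005,-0.036,0,0,0,0]]]}}

```text
time_s: 1.68
position: [0.4422, -0.2513, 0.2174]
tool_rot: [180.0, -0.0, -16.9]
wrist_force: [1.2, -0.7, -0.2]
width: 0.0871
grasp_force: 0.0
```

{"method": "jog_arm", "body": {"targets": [[[-1,0,-0.036,0,0,0,0],[-1,0,-0.036,0,0,0,0],[-1,0,0,0,0,0,0],[-1,0,0,0,0,0,0],[-1,0,0,0,0,0,0]]]}}

```text
time_s: 2.1
position: [0.4627, -0.1847, 0.2172]
tool_rot: [179.9, 0.0, -17.0]
wrist_force: [0.1, -0.2, 0.5]
width: 0.0871
grasp_force: 0.0
```

{"method": "jog_arm", "body": {"targets": [[[-1,0.001,-0.003,0.03,0,0,0],[-1,0,0,0.03,0,0,0],[-1,0,0,0.03,0,0,0],[-1,0,0,0.03,0,0,0],[-1,0,0,0.03,0,0,0],[-1,0,0,0.02,0,0,0],[-1,0,0,0.01,0,0,0],[-1,0,0,0.009,0,0,0],[-1,0,0,0,0,0,0],[-1,0,0,0,0,0,0]]]}}

```text
time_s: 2.93
position: [0.4652, -0.1824, 0.0289]
tool_rot: [180.0, -0.1, -17.1]
wrist_force: [-0.3, 0.1, -0.4]
width: 0.0868
grasp_force: 0.0
```

Run:
```python
from h import *
im=env.camera("side")
c=proj("side",[.465,-.18,.01])[0].astype(int);print(c)
cv2.imwrite("pics/s1.png",cv2.resize(im[max(c[1]-60,0):c[1]+60,c[0]-80:c[0]+80,::-1],(800,600),interpolation=cv2.INTER_CUBIC))
print(env.sense()["position"])
```

```text
[310 190]
[ 0.46572211 -0.18243572  0.02943728]
```

View pics/s1.png

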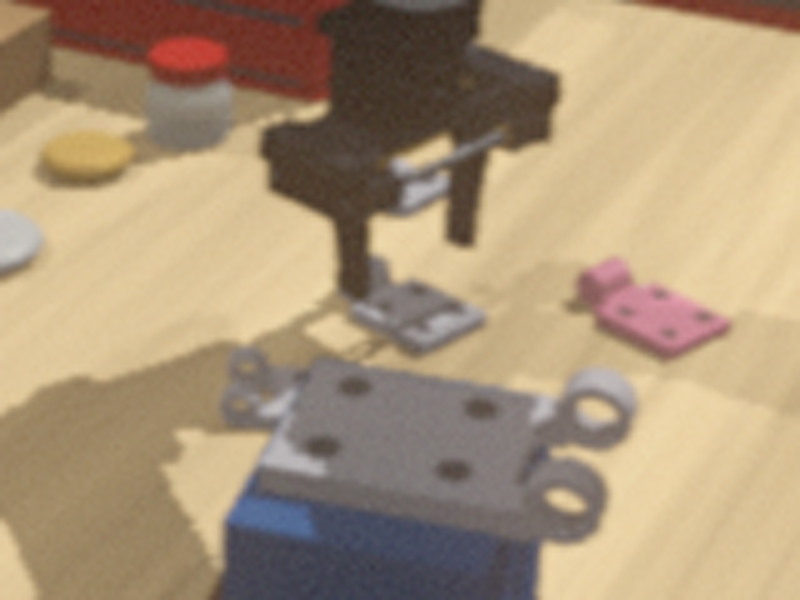

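Run:
```python
from h import *
y=np.deg2rad(-17.1);ty=np.array([-np.sin(y),np.cos(y),0]);tx=np.array([np.cos(y),np.sin(y),0])
p=np.array([.4655,-.1824,.004]);o=p-.008*tx;o[2]=0
f=lambda P:((proj("side",P)-[310-80,190-60])*5).round()
print("fingers L,R inner, outer",f([p+.0435*ty,p-.0435*ty,p+.058*ty,p-.058*ty]))
print("leaf corners top",f([o+a*tx+b*ty+[0,0,.01] for a,b in((-.035,.028),(-.035,-.028),(.028,-.028),(.028,.028))]))
```

```text
fingers L,R inner, outer [[355. 333.]
 [450. 285.]
 [339. 341.]
 [465. 278.]]
leaf corners top [[425. 342.]
 [486. 310.]
 [410. 274.]
 [349. 304.]]
```

Run:
```python
from h import *
y=np.deg2rad(-17.1);ty=np.array([-np.sin(y),np.cos(y),0]);tx=np.array([np.cos(y),np.sin(y),0])
p=np.array([.4655,-.1824,0])
f=lambda P:((proj("side",P)-[310-80,190-60])*5).round().tolist()
for z in(.004,.02,.034,.05,.074,.1):
    print(z,"fing",f([p+.05*ty+[0,0,z],p-.05*ty+[0,0,z]]),"body",f([p+a*tx+b*ty+[0,0,z] for a,b in((-.037,.095),(.037,.095),(-.037,-.095))]))
s=env.sense();print(s["qpos"],s["tool_rot"],s["position"],s["wrist_force"])
c=env.camera("side");cv2.imwrite("pics/s2.png",cv2.resize(c[165:215,270:350,::-1],(800,500),interpolation=cv2.INTER_CUBIC))
```

```text
0.004 fing [[348.0, 337.0], [457.0, 282.0]] body [[340.0, 387.0], [253.0, 340.0], [547.0, 279.0]]
0.02 fing [[348.0, 314.0], [458.0, 260.0]] body [[341.0, 364.0], [253.0, 318.0], [549.0, 257.0]]
0.034 fing [[349.0, 294.0], [459.0, 240.0]] body [[341.0, 343.0], [253.0, 298.0], [551.0, 237.0]]
0.05 fing [[350.0, 271.0], [460.0, 218.0]] body [[342.0, 319.0], [253.0, 275.0], [553.0, 215.0]]
0.074 fing [[351.0, 236.0], [462.0, 184.0]] body [[343.0, 283.0], [253.0, 239.0], [555.0, 180.0]]
0.1 fing [[352.0, 197.0], [464.0, 146.0]] body [[344.0, 243.0], [253.0, 200.0], [558.0, 142.0]]
[ 34.48705317  11.56212788 -17.47660375 115.33234253   4.3181598
  53.58074216 -92.29665937] [ 1.79976655e+02 -1.22590957e-01 -1.70813671e+01] [ 0.46572211 -0.18243572  0.02943728] [0.31079344 1.04657752 1.25803446]
```

View pics/s2.png

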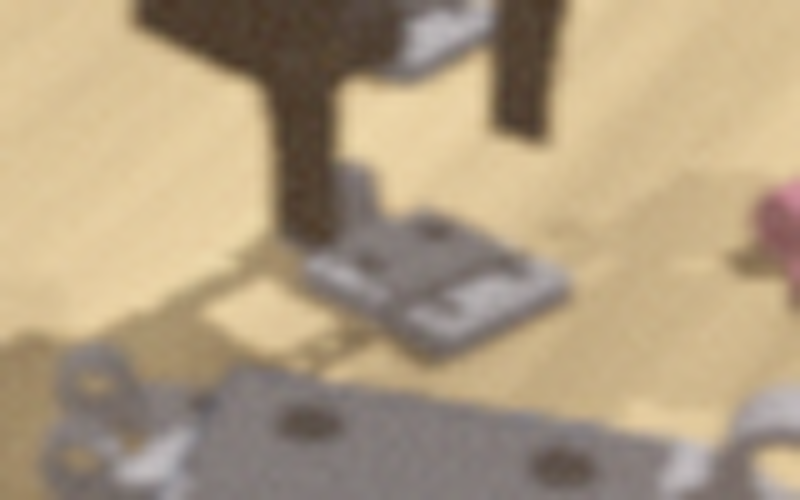

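The leaf corners match my estimate, but the fingertips appear about 45 crop px too high. Either the tool is higher than reported or it's shifted. I'll check from the top.

Run:
```python
from h import *
c=env.camera("top")
y=np.deg2rad(-17.1);ty=np.array([-np.sin(y),np.cos(y),0]);tx=np.array([np.cos(y),np.sin(y),0])
p=np.array([.4655,-.1824,0.1])
a=cv2.resize(c[150:270,260:420,::-1],(800,600),interpolation=cv2.INTER_CUBIC)
q=((proj("top",[p+i*tx+j*ty for i,j in((-.037,.095),(.037,.095),(.037,-.095),(-.037,-.095))])-[260,150])*5).astype(int)
cv2.polylines(a,[q.reshape(-1,1,2)],True,(0,255,0),1)
cv2.imwrite("pics/t1.png",a)
```

```text
(no output)
```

View pics/t1.png

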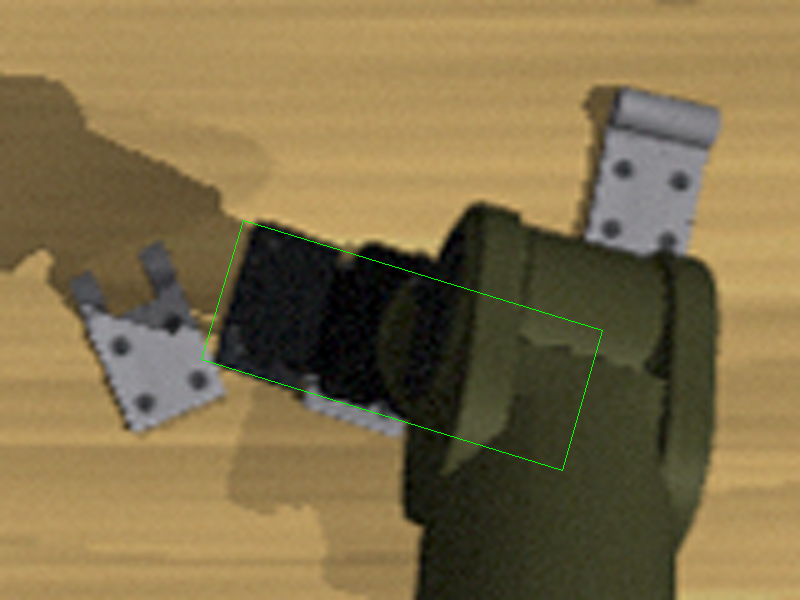

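The top view shows the xy alignment is right (body outline matches, leaf tail visible behind it). So the tips really are about 30 mm above the bench. I'll descend in small steps and watch the wrist force.

{"method": "jog_arm", "body": {"targets": [[[-1,0,0,0.003,0,0,0],[-1,0,0,0.0,0,0,0],[-1,0,0,0,0,0,0]]]}}

```text
time_s: 3.33
position: [0.4649, -0.1817, 0.0255]
tool_rot: [180.0, -0.0, -17.0]
wrist_force: [-0.3, 1.1, -0.4]
width: 0.0872
grasp_force: 0.0
```

{"method": "jog_arm", "body": {"targets": [[[-1,0,0,0.002,0,0,0],[-1,0,0,0.0,0,0,0],[-1,0,0,0,0,0,0]]]}}

```text
time_s: 3.58
position: [0.4647, -0.1816, 0.0231]
tool_rot: [180.0, 0.0, -17.1]
wrist_force: [0.7, 0.5, -0.0]
width: 0.0868
grasp_force: 0.0
```

{"method": "jog_arm", "body": {"targets": [[[-1,0,0,0.002,0,0,0],[-1,0,0,0.0,0,0,0],[-1,0,0,0,0,0,0]]]}}

```text
time_s: 3.83
position: [0.4646, -0.1816, 0.0211]
tool_rot: [180.0, 0.0, -17.1]
wrist_force: [-0.6, -0.7, 0.6]
width: 0.0871
grasp_force: 0.0
```

The reported tip height would now be below the bench, yet there's no contact force. That confirms the height offset, so I'll keep descending with force checks.

{"method": "jog_arm", "body": {"targets": [[[-1,0,0,0.004,0,0,0],[-1,0,0,0.004,0,0,0],[-1,0,0,0,0,0,0],[-1,0,0,0,0,0,0]]]}}

```text
time_s: 4.17
position: [0.4643, -0.1815, 0.0128]
tool_rot: [-180.0, 0.1, -17.1]
wrist_force: [-0.0, -0.2, -0.1]
width: 0.0875
grasp_force: 0.0
```

{"method": "jog_arm", "body": {"targets": [[[-1,0,0,0.004,0,0,0],[-1,0,0,0,0,0,0],[-1,0,0,0,0,0,0]]]}}

```text
time_s: 4.42
position: [0.4646, -0.1815, 0.009]
tool_rot: [180.0, 0.0, -17.1]
wrist_force: [0.0, 0.4, -0.0]
width: 0.0869
grasp_force: 0.0
```

Run:
```python
from h import *
s=env.sense();print(s["position"],s["wrist_force"],s["ft_torque"])
c=env.camera("side");cv2.imwrite("pics/s3.png",cv2.resize(c[165:215,270:350,::-1],(800,500),interpolation=cv2.INTER_CUBIC))
y=np.deg2rad(-17.1);ty=np.array([-np.sin(y),np.cos(y),0])
for z in(0,.01,.02): print(z,((proj("side",[s["position"]*[1,1,0]+[0,0,z]+k*.05*ty for k in(1,-1)])-[270,165])*10).round().tolist())
```

```text
[ 0.46458214 -0.18153506  0.00901208] [ 0.00197312  0.36635673 -0.0298813 ] [ 0.00295575  0.06431638 -0.03929942]
0 [[296.0, 337.0], [514.0, 227.0]]
0.01 [[297.0, 309.0], [516.0, 199.0]]
0.02 [[298.0, 280.0], [517.0, 172.0]]
```

View pics/s3.png

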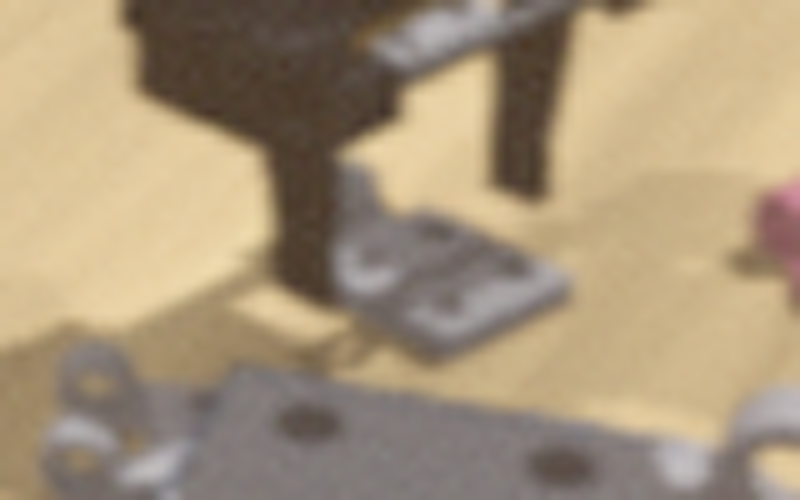

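Fingertips at (305,298) and (520,195) in the crop put them about 12 mm above the bench, straddling the plate. Going about 9 mm lower.

{"method": "jog_arm", "body": {"targets": [[[-1,0,0,0.003,0,0,0],[-1,0,0,0.002,0,0,0],[-1,0,0,0,0,0,0],[-1,0,0,0,0,0,0]]]}}

```text
time_s: 4.8
position: [0.4646, -0.1816, 0.004]
tool_rot: [180.0, 0.0, -17.1]
wrist_force: [0.2, -0.4, -0.6]
width: 0.087
grasp_force: 0.0
```

{"method": "jog_arm", "body": {"targets": [[[-1,0,0,0.002,0,0,0],[-1,0,0,0.002,0,0,0],[-1,0,0,0,0,0,0],[-1,0,0,0,0,0,0]]]}}

```text
time_s: 5.13
position: [0.4646, -0.1815, 0.0001]
tool_rot: [180.0, 0.0, -17.1]
wrist_force: [-0.3, -0.3, 0.8]
width: 0.0865
grasp_force: 0.0
```

Close with a firm grip.

{"method": "jog_arm", "body": {"targets": [[[1,0,0,0,0,0,0],[1,0,0,0,0,0,0],[1,0,0,0,0,0,0],[1,0,0,0,0,0,0],[1,0,0,0,0,0,0],[1,0,0,0,0,0,0],[1,0,0,0,0,0,0],[1,0,0,0,0,0,0]]], "force": 35}}

```text
time_s: 5.8
position: [0.4648, -0.1819, 0.0003]
tool_rot: [180.0, -0.0, -17.1]
wrist_force: [0.5, -0.8, 0.5]
width: 0.0554
grasp_force: 34.9
```

Width is 55.4 mm against the 56 mm plate, so it's gripped. Lift.

{"method": "jog_arm", "body": {"targets": [[[1,0,0,-0.01,0,0,0],[1,0,0,-0.02,0,0,0],[1,0,0,-0.03,0,0,0],[1,0,0,-0.03,0,0,0],[1,0,0,-0.03,0,0,0],[1,0,0,-0.03,0,0,0],[1,0,0,-0.02,0,0,0],[1,0,0,0,0,0,0],[1,0,0,0,0,0,0],[1,0,0,0,0,0,0]]]}}

```text
time_s: 6.63
position: [0.4634, -0.181, 0.1684]
tool_rot: [-180.0, 0.2, -17.0]
wrist_force: [-0.2, -0.0, -5.1]
width: 0.0551
grasp_force: 35.0
```

{"method": "jog_arm", "body": {"targets": [[[1,0,0,0,0,0,-5],[1,0,0,0,0,0,-5],[1,0,0,0,0,0,-4.8],[1,0,0,0,0,0,0],[1,0.004,-0.02,0,0,0,0],[1,0.006,-0.035,0,0,0,0],[1,0.006,-0.035,0,0,0,0],[1,0.006,-0.035,0,0,0,0],[1,0.006,-0.035,0,0,0,0],[1,0.006,-0.035,0,0,0,0]]]}}

```text
time_s: 7.47
position: [0.5053, 0.0135, 0.1686]
tool_rot: [-180.0, 0.2, -2.4]
wrist_force: [0.5, -0.2, -4.0]
width: 0.055
grasp_force: 35.0
```

{"method": "jog_arm", "body": {"targets": [[[1,0.006,-0.035,0,0,0,0],[1,0.006,-0.035,0,0,0,0],[1,0.006,-0.035,0,0,0,0],[1,0.006,-0.035,0,0,0,0],[1,0.006,-0.035,0,0,0,0],[1,0.006,-0.035,0,0,0,0],[1,0.004,-0.02,0,0,0,0],[1,0,0,0,0,0,0],[1,0,0,0,0,0,0],[1,0,0,0,0,0,0]]]}}

```text
time_s: 8.3
position: [0.5548, 0.2388, 0.1685]
tool_rot: [179.9, 0.2, -2.4]
wrist_force: [-0.0, -0.9, -4.4]
width: 0.0549
grasp_force: 35.0
```

Run:
```python
from h import *
s=env.sense();print(s["position"],s["tool_rot"],s["wrist_force"],s["width"],s["grasp_force"])
a=env.camera("top")[100:190,125:245,::-1];b=env.camera("side")
cv2.imwrite("pics/p1_side.png",b[:,:,::-1]);cv2.imwrite("pics/p1_top.png",a)
c=proj("side",[.63,.255,.13])[0].astype(int);print(c)
b=b[c[1]-45:c[1]+45,c[0]-60:c[0]+60,::-1]
cv2.imwrite("pics/p1.png",np.hstack([cv2.resize(x,(400,300),interpolation=cv2.INTER_CUBIC) for x in(a,b)]))
```

```text
[0.5547727  0.23877576 0.16847968] [ 1.79884129e+02  1.57365964e-01 -2.36258247e+00] [-0.03455118 -0.91937829 -4.42615497] 0.054942498098468566 34.957045912742615
[171 208]
```

View pics/p1.png

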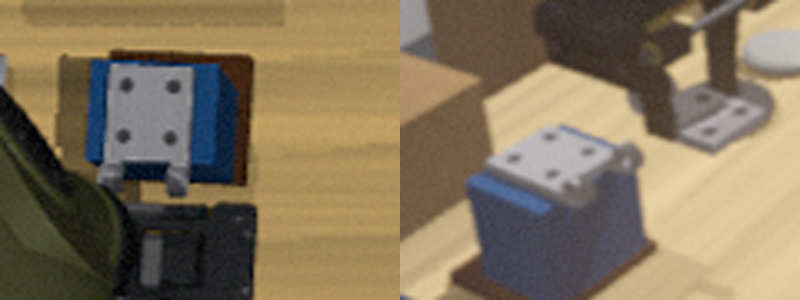

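The leaf is held level in front of the jamb, and the small jamb's knuckles are visible. Checking predicted against seen pixels numerically: rear corner of the leaf seen at full px (204,208), near knuckle at about (164,220).

Run:
```python
from h import *
s=env.sense();im=cv2.imread("pics/p1_side.png")[:,:,::-1].copy()
y=np.deg2rad(-2.3);ty=np.array([-np.sin(y),np.cos(y),0]);tx=np.array([np.cos(y),np.sin(y),0])
o=s["position"]-.008*tx;o[2]=s["position"][2]-.0001
f=lambda P:proj("side",P).round(1).tolist()
print("rear L bot, rear L top, rear R top,front L top",f([o-.035*tx+.028*ty,o-.035*tx+.028*ty+[0,0,.01],o-.035*tx-.028*ty+[0,0,.01],o+.028*tx+.028*ty+[0,0,.01]]))
b=np.array([.632,.2555,.112])
print("knuckle faces near/far-inner",f([b+.032*ty,b-.019*ty]))
for n,(u0,u1,v0,v1) in(("leaf",(186,226,186,212)),("jamb",(136,186,198,228))):
    m=steel(im,u0,u1,v0,v1,70,50)
    c=max(cv2.findContours(m,0,1)[0],key=cv2.contourArea)
    print(n,m.sum(),cv2.approxPolyDP(c,2,True)[:,0].tolist())
g=cv2.cvtColor(im,cv2.COLOR_RGB2GRAY)
u,v=np.array(f([b+.032*ty])[0]).astype(int)
print("patch at",u-8,v-8);print(g[v-8:v+9,u-8:u+9])
```

```text
rear L bot, rear L top, rear R top,front L top [[205.5, 209.9], [205.2, 206.0], [220.9, 195.1], [183.8, 198.4]]
knuckle faces near/far-inner [[162.3, 221.0], [177.2, 211.2]]
leaf 506 [[191, 186], [193, 204], [206, 208], [221, 198], [222, 191], [213, 186], [212, 190], [208, 191], [203, 188], [195, 190]]
jamb 961 [[136, 211], [136, 214], [156, 222], [157, 225], [154, 227], [183, 227], [183, 208], [180, 205], [153, 200]]
patch at 154 213
[[183 178 175 173 179 182 186 185 184 184 184 184 180 176 162 139 122]
 [171 148 132 131 151 174 183 184 185 182 175 174 166 145 129 120 118]
 [163 131 116 125 153 177 184 183 179 173 161 143 132 120 118 114 110]
 [169 154 150 161 178 180 178 176 175 171 146 123 117 116 111 104  92]
 [182 176 178 180 179 170 150 143 161 175 161 125 111 109  99  91  80]
 [166 176 181 183 175 150 122 109 123 144 140 117 108 108 103  90  79]
 [126 141 161 174 169 145 112  98 102 109 115 107 104 105  98  92  80]
 [107 111 126 137 146 136 115 104 101 104 107 103  99 104 104  97  83]
 [ 99 102 105 112 117 117 107 106 104 104 104 103 103 102  99  93  81]
 [ 85  90  94  98 105 108 108 108 108 106 105 103 102  98  96  90  73]
 [ 90  84  82  84  92  97 103 108 117 112 112 105 101  93  86  83  80]
 [105 101  87  80  79  85  91  97 103 108 104 102  92  86  78  74  75]
 [105  98  84  73  72  75  76  81  88  87  92  91  79  76  77  72  77]
 [ 90  82  78  75  74  77  74  75  84  79  77  73  79  79  74  73  76]
 [ 81  73  74  76  70  71  75  77  76  76  75  74  72  75  76  73  81]
 [ 71  75  71  68  70  68  77  78  75  73  75  76  77  73  77  74  77]
 [ 78  74  68  69  74  79  72  78  73  74  74  75  74  73  78  77  79]]
```

{"method": "jog_arm", "body": {"targets": [[[1,0,-0.01,0,0,0,0],[1,0,-0.01,0,0,0,0],[1,0,0,0.02,0,0,0],[1,0,0,0.02,0,0,0],[1,0,0,0.018,0,0,0],[1,0,0,0.01,0,0,0],[1,0,0,0,0,0,0],[1,0,0,0,0,0,0],[1,0,0,0,0,0,0]]]}}

```text
time_s: 9.15
position: [0.557, 0.261, 0.1035]
tool_rot: [-179.9, -0.1, -2.2]
wrist_force: [0.6, -0.1, -2.9]
width: 0.0552
grasp_force: 35.0
```

Run:
```python
from h import *
s=env.sense();P=s["position"];print(P,s["tool_rot"],s["wrist_force"])
im=env.camera("side");cv2.imwrite("pics/p2_side.png",im[:,:,::-1])
t=env.camera("top");cv2.imwrite("pics/p2_top.png",t[:,:,::-1])
y=np.deg2rad(-2.4);ty=np.array([-np.sin(y),np.cos(y),0]);tx=np.array([np.cos(y),np.sin(y),0])
o=P-.008*tx;o[2]=P[2]
L=[o+a*tx+b*ty+[0,0,z] for a,b,z in((-.035,.028,0),(-.035,.028,.01),(-.035,-.028,.01),(-.035,-.028,0))]
q=proj("side",L);print("rear corners",q.round(1).tolist())
b=np.array([.632,.2555,.112]);k=proj("side",[b+.032*ty,b+.019*ty,b-.019*ty,b-.032*ty]);print(k.round(1).tolist())
c=k.mean(0)*.5+q.mean(0)*.5;u,v=int(c[0])-40,int(c[1])-30
a=cv2.resize(im[v:v+60,u:u+80,::-1],(800,600),interpolation=cv2.INTER_CUBIC)
for p,col in((q,(0,255,0)),(k,(0,0,255))):
    for x in p: cv2.circle(a,tuple(((x+.5-[u,v])*10).astype(int)),4,col,1)
print(u,v);cv2.imwrite("pics/p2.png",a)
```

```text
[0.55698656 0.26099075 0.10353319] [-1.79933891e+02 -1.03930530e-01 -2.24718632e+00] [ 0.55445747 -0.11218139 -2.94015509]
rear corners [[201.1, 239.2], [200.7, 235.6], [216.5, 223.6], [216.8, 227.2]]
[[162.3, 221.0], [166.2, 218.4], [177.2, 211.2], [180.9, 208.8]]
150 193
```

View pics/p2.png

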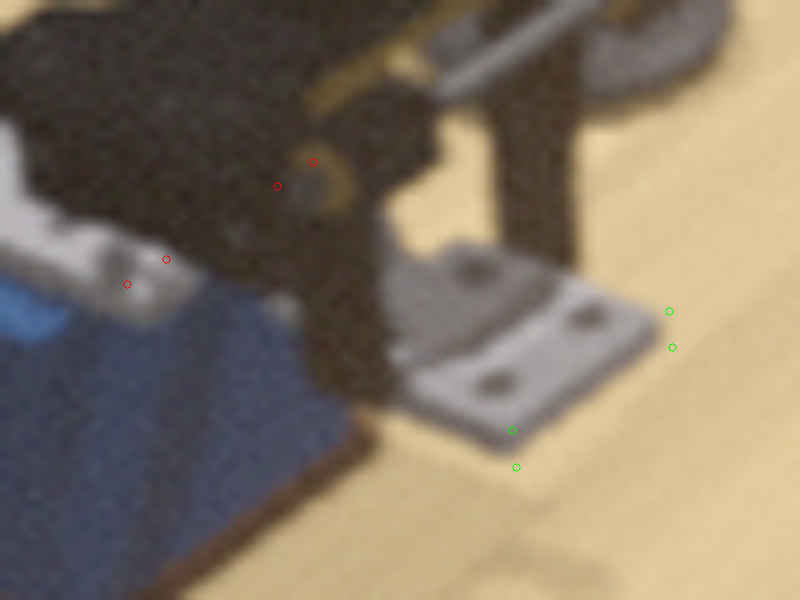

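The plate is level, with its rear corner at about (510,452) in the crop against a predicted (516,467). That's about 1 px, within calibration. For a finer check I'll use the screw-hole centroids: project the top-view holes into the side view for the jamb, the leaf on the bench, and the leaf now, then compare residuals.

```bash
cat >> h.py <<'E'
def dark(im,p,r=4,w=2.5):
    g=cv2.GaussianBlur(cv2.cvtColor(im,cv2.COLOR_BGR2GRAY).astype('float32'),(0,0),.7)
    u,v=np.round(p).astype(int);q=g[v-r:v+r+1,u-r:u+r+1]
    # strongest local dark blob: difference to wide-blur
    d=(cv2.GaussianBlur(g,(0,0),2.5)-cv2.GaussianBlur(g,(0,0),.5))[v-r:v+r+1,u-r:u+r+1]
    y,x=np.unravel_index(np.argmax(d),d.shape)
    yy,xx=np.mgrid[-r:r+1,-r:r+1];wt=np.clip(d,0,None)*(np.hypot(xx-(x-r),yy-(y-r))<w)
    return np.array([u+(wt*xx).sum()/wt.sum(),v+(wt*yy).sum()/wt.sum()])
E
python3 - <<'E'
from h import *
T=cv2.imread("pics/top0.png");S0=cv2.imread("pics/side0.png");S2=cv2.imread("pics/p2_side.png");S1=cv2.imread("pics/p1_side.png")
jz=np.array([[541,146],[624,148],[537,233],[617,236]])/5.714-[70,0]+[138-.4,100-.4]
lz=np.array([[116,266],[177,286],[92,332],[156,352]])/5.714+[310-.4,170-.4]
J=np.array([dark(T,p,2) for p in jz]);L=np.array([dark(T,p,2) for p in lz])
wj=cast("top",J,.110);wl=cast("top",L,.010)
print("jamb holes",wj.round(4).tolist(),"mean",wj.mean(0).round(4));print("leaf holes",wl.round(4).tolist(),"mean",wl.mean(0).round(4))
def res(im,xy,z,nm):
    p=proj("side",np.c_[xy,np.full(len(xy),z)]);m=np.array([dark(im,a,3,2) for a in p]);print(nm,(m-p).round(1).tolist())
res(S0,wj,.110,"jamb side0");res(S1,wj,.110,"jamb side1");res(S0,wl,.010,"leaf side0")
y0=np.deg2rad(-17.1);R=lambda a:np.array([[np.cos(a),-np.sin(a)],[np.sin(a),np.cos(a)]])
loc=(wl-[.4648,-.1819])@R(y0);print("holes in tool frame",loc.round(4).tolist())
for im,P,nm in((S2,(.55699,.26099,.10353),"leaf now"),(S1,(.55477,.23878,.16848),"leaf p1")):
    res(im,loc@R(np.deg2rad(-2.3)).T+P[:2],P[2]-.0003+.010,nm)
K=env.calibration("side");e=np.eye(3)*.005
b=np.array([.56,.26,.11]);print("px per 5mm xyz",[(proj("side",b+k)-proj("side",b))[0].round(2).tolist() for k in e])
E
```

```text
jamb holes [[0.705, 0.2702], [0.7036, 0.2345], [0.6657, 0.2718], [0.664, 0.2367]] mean [0.6846 0.2533]
leaf holes [[0.473, -0.1706], [0.4635, -0.1989], [0.4417, -0.1581], [0.4318, -0.1884]] mean [ 0.4525 -0.179 ]
jamb side0 [[-0.6, -0.4], [-1.0, -0.2], [-0.8, -0.3], [-0.3, -0.4]]
jamb side1 [[-0.6, -0.4], [-1.0, -0.2], [-0.8, -0.3], [-0.3, -0.4]]
leaf side0 [[-2.6, 2.8], [-0.6, -0.2], [-0.4, -0.3], [-0.4, -0.2]]
holes in tool frame [[0.0045, 0.0132], [0.0038, -0.0166], [-0.0291, 0.0159], [-0.0296, -0.016]]
leaf now [[-2.4, 2.4], [-1.1, -0.3], [-0.4, -0.1], [0.2, -0.3]]
leaf p1 [[-2.9, 2.6], [-1.1, -0.6], [-0.1, -0.6], [-0.4, -0.3]]
px per 5mm xyz [[-1.67, -0.59], [-1.36, 1.05], [-0.21, -1.78]]
```

Residuals for the jamb, the leaf on the bench and the held leaf agree within about 0.3 px (~1 mm), so heights and offsets are consistent. Target TCP is (0.595,0.257,0.1003). First correct y and z, then move in slowly.

{"method": "jog_arm", "body": {"targets": [[[1,0,0.0024,0.0032,0,0,0.2],[1,0,0,0,0,0,0],[1,0,0,0,0,0,0],[1,0,0,0,0,0,0],[1,0,0,0,0,0,0]]]}}

```text
time_s: 9.67
position: [0.5562, 0.2578, 0.0991]
tool_rot: [-180.0, -0.0, -2.5]
wrist_force: [-0.4, -0.1, -3.8]
width: 0.0552
grasp_force: 35.0
```

{"method": "jog_arm", "body": {"targets": [[[1,0.004,0,0,0,0,0],[1,0.004,0,0,0,0,0],[1,0.004,0,0,0,0,0],[1,0.004,0,0,0,0,0],[1,0,0,0,0,0,0],[1,0,0,0,0,0,0],[1,0,0,0,0,0,0]]]}}

```text
time_s: 10.25
position: [0.5719, 0.2572, 0.0988]
tool_rot: [180.0, 0.0, -2.4]
wrist_force: [-0.9, 0.2, -3.9]
width: 0.0555
grasp_force: 35.0
```

{"method": "jog_arm", "body": {"targets": [[[1,0,-0.0009,-0.0014,0,0,0],[1,0.003,0,0,0,0,0],[1,0.003,0,0,0,0,0],[1,0.003,0,0,0,0,0],[1,0.003,0,0,0,0,0],[1,0,0,0,0,0,0],[1,0,0,0,0,0,0]]]}}

```text
time_s: 10.83
position: [0.5843, 0.2573, 0.1003]
tool_rot: [180.0, 0.0, -2.5]
wrist_force: [-0.2, -0.3, -3.4]
width: 0.0551
grasp_force: 35.0
```

{"method": "jog_arm", "body": {"targets": [[[1,0.003,0,0,0,0,0],[1,0.003,0,0,0,0,0],[1,0.003,0,0,0,0,0],[1,0.002,0,0,0,0,0],[1,0,0,0,0,0,0],[1,0,0,0,0,0,0],[1,0,0,0,0,0,0]]]}}

```text
time_s: 11.42
position: [0.595, 0.257, 0.1003]
tool_rot: [180.0, 0.0, -2.5]
wrist_force: [-0.4, -0.3, -4.4]
width: 0.0549
grasp_force: 35.0
```

Run:
```python
from h import *
S0=cv2.imread("pics/side0.png");c=env.camera("side")[:,:,::-1].copy();cv2.imwrite("pics/p3_side.png",c)
T=env.camera("top")[:,:,::-1].copy();cv2.imwrite("pics/p3_top.png",T)
s=env.sense();P=s["position"];print(P,s["tool_rot"],s["wrist_force"],s["width"])
loc=np.array([[.0038,-.0166],[-.0291,.0159],[-.0296,-.016]]);a=np.deg2rad(s["tool_rot"][2])
R=np.array([[np.cos(a),-np.sin(a)],[np.sin(a),np.cos(a)]])
p=proj("side",np.c_[loc@R.T+P[:2],np.full(3,P[2]+.0097)]);print("leaf resid",(np.array([dark(c,q,3,2) for q in p])-p).round(1).tolist())
b=np.r_[P[:2]+R@[.0367,0],P[2]+.0117];print("bore est",b.round(4),"err in jamb axes",((b[:2]-[.6318,.2556])@R).round(4),round(b[2]-.112,4))
```

```text
[0.5949257  0.25706565 0.10039241] [ 1.79995003e+02  1.03060980e-02 -2.44305832e+00] [ 0.11707802  0.28285717 -4.20322891] 0.05524450672569884
leaf resid [[-0.8, -0.2], [-0.6, -0.1], [-0.1, -0.2]]
bore est [0.6316 0.2555 0.1121] err in jamb axes [-0.0002 -0.0001] 0.0001
```

The leaf is in place: force is just its weight, so no contact, and estimated bore error is below 1 mm. Handing in.

```bash
python3 -c "
from cell import env
print(env.finish_job())"
```

```text
the job is handed in; nothing more can be done
None
```

I handed in the job with the middle leaf's knuckle held in the jamb's gap, plate level, hole centre within about 1 mm of the fixed axis by my estimate, and no sign of contact with the block; the verdict was not reported.

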